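# Set out a compounding batch by the balance

### The job

Set out the next batch: on the tray, stand the tall amber bottle on the back left pad, the short amber bottle to its right on the back right pad, and the wide white pot in front of the tall bottle on the front left pad with the small white pot on top of it; stand the steel cup on the balance's pan (the tray's back is its raised rail, left and right are as the robot sees them). Centre each one on what it stands on, let go of everything, never tip over any of the five, and leave the glass flask where it is.

Things in the scene. Friction and masses are not known exactly. Their poses are not given: they have to be found in the camera images.
- tall_bottle_mid (a point): The taller of two amber glass bottles, black cap, loose, standing. Body diameter 44 mm from the foot up to 57 mm, then a narrowing shoulder and a cap 29 mm across; 88 mm tall in all. The point is on its axis, half-way up (44 mm above its underside); z along its axis, up.
- short_bottle_mid (a point): The shorter, thinner amber glass bottle, black cap, loose, standing. Body diameter 32 mm up to 40 mm, cap 21 mm across; 60 mm tall in all. The point is on its axis, half-way up (30 mm above its underside); z up.
- wide_pot_mid (a point): The wider of two closed white plastic ointment pots, loose. Cylinder of diameter 60 mm, 50 mm tall, with a flat lid. The point is its centre (25 mm above its underside); z up.
- small_pot_mid (a point): The smaller closed white plastic ointment pot, loose. Cylinder of diameter 42 mm, 40 mm tall, flat lid and flat foot. The point is its centre (20 mm above its underside); z up.
- cup_mid (a point): An open, straight-sided stainless steel weighing cup, empty, loose, mouth up. Outer diameter 56 mm, 60 mm tall, wall 3 mm. The point is on its axis, half-way up (30 mm above its underside); z up.
- pad_back_left_top (a point): The back left one of four round cork pads (80 mm across) on the aluminium tray, in a square of 105 mm side between centres. The point is the centre of the pad's top, 9 mm above the work surface; x towards the tray's back, y to its left. Back is the side with the rail, away from the robot (turned up to 0.4 rad); left is as seen from the robot.
- pad_back_right_top (a point): The back right one of four round cork pads (80 mm across) on the aluminium tray, in a square of 105 mm side between centres. The point is the centre of the pad's top, 9 mm above the work surface; x towards the tray's back, y to its left. The tray's dark steel back rail is 20 mm high, 10 mm thick, its middle 77 mm behind the back pads' centres.
- pad_front_left_top (a point): The front left one of four round cork pads (80 mm across) on the aluminium tray, in a square of 105 mm side between centres. The point is the centre of the pad's top, 9 mm above the work surface; x towards the tray's back, y to its left. The tray is fixed, 250 mm deep, 230 mm wide, 6 mm thick. Its front right pad stays empty.
- pan_top (a point): The round steel pan (diameter 110 mm) of the white electronic balance. The point is the centre of the pan's flat top, 62 mm above the work surface. The balance is fixed, its body 220 mm by 170 mm and 51 mm high, with the display on the side towards the robot; the pan does not give way.
- flask_mid (a point): A small conical glass flask (foot diameter 56 mm, 85 mm tall), a bystander just beyond the work, loose. The point is on its axis, half-way up. A mortar with pestle and a notebook also stand out there, fixed; they are not part of the job.
Not all that is in view belongs to the job. What is shaped like the part that bears small_pot_mid but pink or yellow is not meant.

How it is judged:
At the end, for the whole second after the job is handed in: Tall bottle, short bottle and wide pot within 15 mm of the centres of the back left, back right and front left pads, cup within 15 mm of the pan's centre, small pot on the wide pot within 12 mm of its axis; each standing on its support (height to 6 mm), upright to 0.12 rad, at rest (under 0.02 m/s) (horizontal distance between tall_bottle_mid and pad_back_left_top below 0.015 m and z of tall_bottle_mid in the frame of pad_back_left_top between 0.038 and 0.05 m and angle between each of tall_bottle_mid, short_bottle_mid, wide_pot_mid, cup_mid, small_pot_mid's own z axis and vertical below 0.12 rad and linear speed of each of tall_bottle, short_bottle, wide_pot, cup, small_pot below 0.02 m/s and horizontal distance between short_bottle_mid and pad_back_right_top below 0.015 m and z of short_bottle_mid in the frame of pad_back_right_top between 0.024 and 0.036 m and horizontal distance between wide_pot_mid and pad_front_left_top below 0.015 m and z of wide_pot_mid in the frame of pad_front_left_top between 0.019 and 0.031 m and horizontal distance between cup_mid and pan_top below 0.015 m and z of cup_mid in the frame of pan_top between 0.024 and 0.036 m and horizontal distance between small_pot_mid and wide_pot_mid below 0.012 m and z of small_pot_mid in the frame of wide_pot_mid between 0.039 and 0.051 m); the robot touches nothing.
It fails at once if one of the bottles, pots or the cup is tipped by more than 0.6 rad (angle between any of tall_bottle_mid, short_bottle_mid, wide_pot_mid, small_pot_mid, cup_mid's own z axis and vertical above 0.6 rad).
It fails at once if the glass flask is moved by more than 20 mm (distance of flask_mid from where it was at the start of the episode above 0.02 m).
It also fails if it takes over 120 s, if anything falls off the work surface, if the arm or the gripper's body presses on something with over 40 N, if the wrist force passes 120 N, or if a joint passes its speed limit or range.

### The arm

A 7-joint arm with a two-finger parallel gripper is mounted at the origin on the work surface. World frame = base frame: x ahead of the robot, y to its left, z up, the work surface at z = 0. Lengths are in m, angles in rad, forces in N, time in s.
With the tool pointing down it reaches from about 0.4 to 0.9 m from the base axis. Payload 5.5 kg.
Tool frame: the origin (TCP) lies midway between the tips of the shut fingers; the grasp point (between the pads) lies 19 mm behind it (manip.grip_depth is the distance from the TCP to the grasp point, in m); z points along the fingers, y is the line along which they close (so a half turn about z gives the same grasp; the last joint's range is limited). The gripper opens to 92 mm and grips with 3 to 60 N. Pads are 19 mm wide; open, the fingers measure 130 mm over their backs; the gripper's body (75 mm by 190 mm) begins 47 mm behind the grasp point.
Start: joints at [-0.972, 0.501, -0.427, 1.55, 0.221, 1.138, -0.21], TCP at [0.214, 0.614, 0.227] pointing down, gripper open.
Joint ranges: [-2.88, 2.88], [-0.31, 2.03], [-1.54, 1.56], [0.2, 2.42], [-1.41, 4.55], [0.19, 2.02], [-2.57, 2.57]. Speed limits (rad/s): [2.57, 2.57, 3.14, 3.14, 3.14, 3.14, 3.14].

### API

Orientations are given as a unit quaternion [x, y, z, w].
In Python, from bench import manip, effector, viewer gives the robot as it stands. Calls block until the motion is done:
- manip.move_pose(position, orientation): joint-space move of the TCP to a pose.
- manip.servo_line(position, ori=None, vel=0.15): straight line of the TCP; ori=None keeps the orientation; vel is the mean speed in m/s.
- manip.movej(angles): joint-space move.
- effector.open_jaws() and effector.close(f_grip=None): open the fingers fully, or close them until they stop; f_grip is the grip in N (None keeps the last).
- manip.sleep(seconds).
- manip.solve_ik(position, orientation): joint angles nearest the present ones, or None.
- viewer.get_image(name): name is "scene" or "side" or "wrist"; returns the picture (480x640x3 uint8, red, green, blue); there is no depth.
- viewer.get_calibration(name): a dict with "vfov" (degrees; the focal length in pixels is half the picture's height over the tangent of half this angle, whatever the lens; pixels are square), "cx", "cy" (the principal point, pixels), "dist_coeffs" ([k1, k2, p1, p2, k3] as OpenCV has them; the pictures are not rectified), "eye" and "attitude" of the camera in the world. Camera axes: x right, y down, z forward; pixel columns grow to the right and rows downward; lengths in m; the calibration is good to about 2 mm. A picture is of the moment at which its call begins: read the wrist's pose just before it. get_calibration takes no time and is no camera call; for the wrist camera it gives the pose at the moment of the call.
A pose or a line that the arm cannot do raises manip.PlanningError and nothing moves.
- manip.hand_in(): hands the job in; it is judged then, once.
Readings, each from a call of its own:
- manip.current_clock(): time.
- manip.current_q(): joint angles.
- manip.current_joint_velocities(): joint speeds.
- manip.current_tau(): joint torques, N m.
- manip.current_tool_pos(): TCP position.
- manip.current_tcp_rot(): TCP orientation.
- manip.current_force(): force on the tool from outside, world axes, zero at the start.
- manip.current_wrist_torque(): the same for the moment, N m.
- manip.current_finger_gap(): finger opening in m.
- manip.current_gripper_force(): force on a finger pad.
Only numpy, scipy, OpenCV 4.12 (cv2) and the standard library are available. Lean on these libraries where they do the work, as an engineer would, in place of code of your own. Each camera call takes 0.05 s, during which the arm holds its last target. There are 200 camera calls.

## Working session

There is one attempt and no reset: what is moved stays moved. The work goes in short steps, each a Python script; the robot and the scene stay as the last script left them, time stands still between calls to the robot, and variables do not carry over. Pictures are saved under pics/ and viewed, at most 14 in all, crops included, and the job is handed in when it is done.

```bash
mkdir -p pics; ls
python3 - <<'E'
from bench import manip, effector, viewer
import cv2
for n in ("scene","side","wrist"):
    print(n,viewer.get_calibration(n))
    cv2.imwrite(f"pics/{n}0.png",viewer.get_image(n)[:,:,::-1])
print(manip.current_clock(),manip.current_tcp_rot(),manip.grip_depth)
E
```

```text
pics
scene {'vfov': 54.666625026278815, 'cx': 321.81454274334385, 'cy': 246.76566708818547, 'dist_coeffs': array([-0.07681918,  0.        ,  0.        ,  0.        ,  0.        ]), 'eye': array([ 0.97790648, -0.32227147,  0.89926332]), 'attitude': array([ 0.86167464,  0.42074134, -0.1198571 , -0.2571533 ])}
side {'vfov': 48.757324970127016, 'cx': 317.8611944774493, 'cy': 244.99625954100097, 'dist_coeffs': array([-0.06824512,  0.        ,  0.        ,  0.        ,  0.        ]), 'eye': array([ 0.24450749, -0.64929234,  0.89721975]), 'attitude': array([ 0.91157842, -0.2162998 ,  0.07723438, -0.34098979])}
wrist {'vfov': 66.50844650283135, 'cx': 316.25990887886195, 'cy': 239.06573305263262, 'dist_coeffs': array([-0.01180588,  0.        ,  0.        ,  0.        ,  0.        ]), 'eye': array([0.14496106, 0.6378656 , 0.38524845]), 'attitude': array([0.80755989, 0.57376537, 0.07819016, 0.11192242])}
0.15 [ 1.67076885e-01  9.85943593e-01 -7.22542001e-04 -1.53230415e-04] 0.0188
```

View pics/scene0.png

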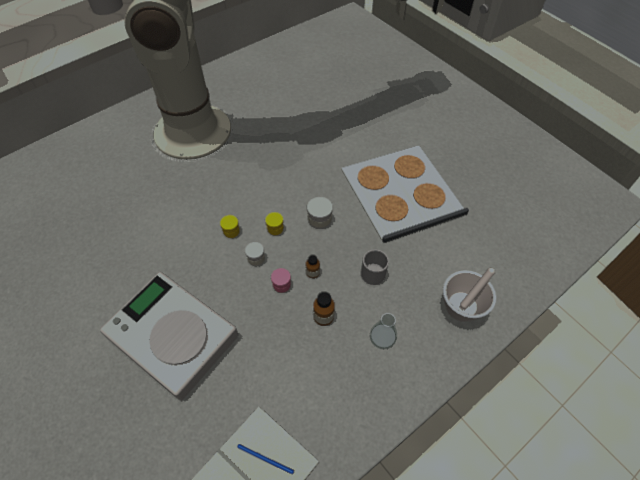

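View pics/side0.png

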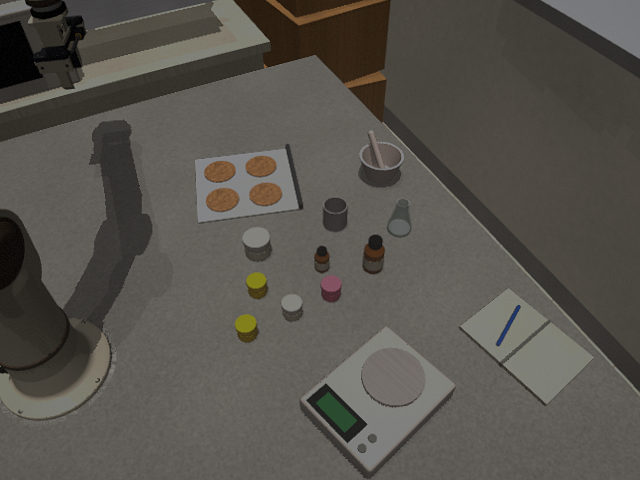

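The tray is at upper right in scene, with its rail away from the robot. The pads are back left (430,196), back right (391,208) and front left (409,167). The candidates for the small pot are white (255,254), pink (281,280) and yellow (230,226) and (275,222); the white one fits. The wide pot is at (320,212). I'll confirm in enlarged crops.

```bash
python3 - <<'E'
import cv2
a=cv2.imread("pics/scene0.png")[140:400,90:480]; cv2.imwrite("pics/sc.png",cv2.resize(a,None,fx=2,fy=2,interpolation=cv2.INTER_CUBIC))
a=cv2.imread("pics/side0.png")[140:420,180:460]; cv2.imwrite("pics/sd.png",cv2.resize(a,None,fx=2,fy=2,interpolation=cv2.INTER_CUBIC))
E
cat > h.py <<'E'
from bench import manip, effector, viewer
import numpy as np, cv2
from scipy.spatial.transform import Rotation as R
def ray(cal,uv):
    f=240/np.tan(np.radians(cal["vfov"])/2)
    K=np.array([[f,0,cal["cx"]],[0,f,cal["cy"]],[0,0,1]])
    p=cv2.undistortPoints(np.array([[uv]],float),K,cal["dist_coeffs"])[0,0]
    return R.from_quat(cal["attitude"]).as_matrix()@np.array([*p,1])
def loc(cal,uv,z):
    d=ray(cal,uv); e=cal["eye"]
    return (e+d*(z-e[2])/d[2])[:2]
E
```

```text
(no output)
```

View pics/sc.png

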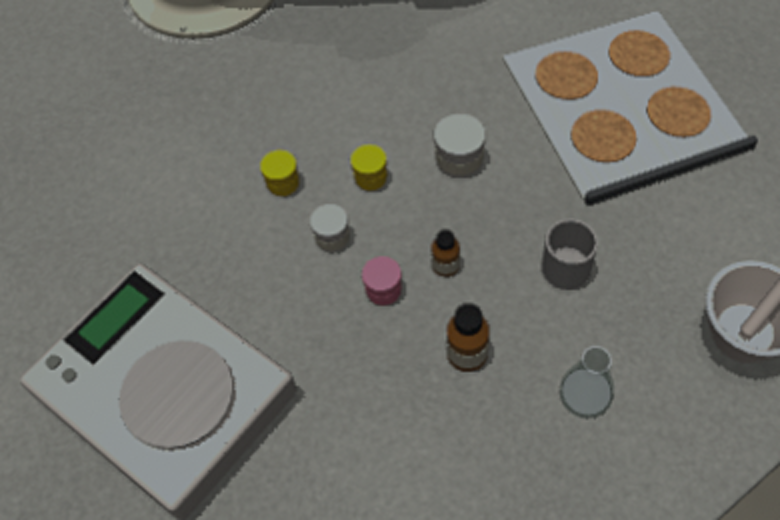

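View pics/sd.png

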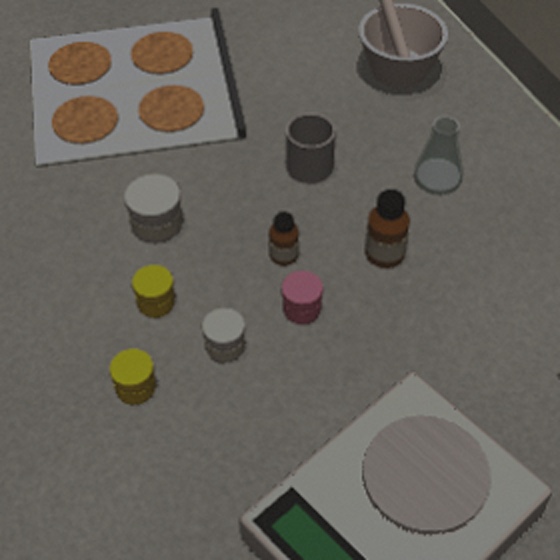

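The crops show the white small pot at sc (329,221) / sd (224,328), distinct from the pink and yellow ones. Next I'll locate everything from both views.

Run:
```python
from h import *
A=viewer.get_calibration("scene");B=viewer.get_calibration("side")
P=dict(tall=((468,317),(390,202),.088),short=((446,239),(284,221),.06),wide=((460,135),(153,197),.05),small=((329,221),(224,328),.04),
cup=((570,242),(311,136),.06),BL=((679,111),(162,52),.009),BR=((603,135),(171,107),.009),FL=((640,53),(80,62),.009),FR=((567,75),(85,119),.009),
pan=((177,394),(427,473),.062),flask=((586,392),(438,176),0),pink=((382,273),(302,289),.04),y1=((369,160),(154,283),.04),y2=((280,165),(132,368),.04),railR=((590,190),(240,130),.026),railL=((752,141),(216,15),.026))
for k,(a,b,z) in P.items():
    p=loc(A,(90+a[0]/2-.25,140+a[1]/2-.25),z);q=loc(B,(180+b[0]/2-.25,140+b[1]/2-.25),z)
    m=(p+q)/2
    print(k,p.round(3),q.round(3),m.round(3),np.hypot(*m).round(3))
```

```text
tall [ 0.665 -0.062] [ 0.662 -0.061] [ 0.663 -0.062] 0.666
short [ 0.568 -0.014] [ 0.565 -0.014] [ 0.566 -0.014] 0.566
wide [0.461 0.088] [0.458 0.087] [0.46  0.087] 0.468
small [ 0.461 -0.095] [ 0.458 -0.095] [ 0.46  -0.095] 0.469
cup [0.651 0.087] [0.648 0.083] [0.649 0.085] 0.655
BL [0.573 0.346] [0.573 0.349] [0.573 0.347] 0.67
BR [0.542 0.245] [0.544 0.249] [0.543 0.247] 0.597
FL [0.473 0.375] [0.473 0.379] [0.473 0.377] 0.605
FR [0.443 0.274] [0.443 0.277] [0.443 0.276] 0.522
pan [ 0.549 -0.326] [ 0.545 -0.326] [ 0.547 -0.326] 0.637
flask [0.774 0.009] [0.777 0.012] [0.775 0.01 ] 0.775
pink [ 0.55  -0.086] [ 0.548 -0.087] [ 0.549 -0.087] 0.556
y1 [ 0.42  -0.012] [ 0.418 -0.013] [ 0.419 -0.013] 0.419
y2 [ 0.363 -0.097] [ 0.36  -0.097] [ 0.362 -0.097] 0.375
railR [0.6   0.168] [0.595 0.159] [0.597 0.164] 0.619
railL [0.667 0.37 ] [0.658 0.366] [0.662 0.368] 0.757
```

```bash
cat >> h.py <<'E'
OBJ=dict(tall=(.663,-.062,.046,90),short=(.566,-.014,.026,0),wide=(.460,.087,.028,60),small=(.460,-.095,.024,45),cup=(.649,.085,.035,90))
t=np.degrees(np.arctan2(.377-.276+.347-.247,.473-.443+.573-.543)) # tray y axis direction
DST=dict(tall=(.573,.347,.009,t),short=(.543,.247,.009,t-45),wide=(.473,.377,.009,t),small=(.473,.377,.059,t),cup=(.547,-.326,.062,90))
TZ=.23
def quat(th):
    y=np.array([np.cos(th),np.sin(th),0]); z=np.array([0,0,-1.])
    return R.from_matrix(np.c_[np.cross(y,z),y,z]).as_quat()
def above(x,y,deg,z=TZ,low=None):
    """joint move over (x,y); chooses the half turn closest in joints"""
    q0=manip.current_q(); best=None
    for k in (0,180):
        o=quat(np.radians(deg+k)); q=manip.solve_ik([x,y,z],o)
        if q is None or (low is not None and manip.solve_ik([x,y,low],o) is None): continue
        c=np.abs(np.array(q)-q0).max()
        if best is None or c<best[0]: best=(c,o)
    return best
def go(x,y,deg,z=TZ,low=None):
    b=above(x,y,deg,z,low); manip.move_pose([x,y,z],b[1])
def pick(n,f=25):
    x,y,g,d=OBJ[n]; zl=g-manip.grip_depth
    go(x,y,d,low=zl); manip.servo_line([x,y,zl],vel=.12)
    effector.close(f); print(n,"gap",round(manip.current_finger_gap(),4))
    manip.servo_line([x,y,TZ],vel=.12); print("lifted gap",round(manip.current_finger_gap(),4),manip.current_force().round(1))
def place(n):
    x,y,h,d=DST[n]; zl=OBJ[n][2]-manip.grip_depth+h+.001
    go(x,y,d,low=zl); manip.servo_line([x,y,zl+.03],vel=.15); manip.servo_line([x,y,zl],vel=.04)
    manip.sleep(.2); print("tcp",manip.current_tool_pos().round(4),"F",manip.current_force().round(1))
    effector.open_jaws(); manip.servo_line([x,y,TZ],vel=.12); print("t",manip.current_clock())
E
python3 - <<'E'
from h import *
print(t)
for n in OBJ:
    x,y,g,d=OBJ[n];print(n,above(x,y,d,low=g-.019)); x,y,h,d=DST[n];print(above(x,y,d,low=g+h-.018))
x,y,g,d=OBJ["tall"]; go(x,y,d)
print(manip.current_clock()); c=viewer.get_calibration("wrist"); cv2.imwrite("pics/w1.png",viewer.get_image("wrist")[:,:,::-1])
import json; json.dump({k:np.array(v).tolist() for k,v in c.items()},open("w1.json","w"))
E
```

```text
73.37924308610796
tall (np.float64(1.183540976936854), array([ 1.00000000e+00, -9.18485099e-17,  0.00000000e+00,  0.00000000e+00]))
(np.float64(0.761710491168123), array([0.14453544, 0.98949962, 0.        , 0.        ]))
short (np.float64(0.8413005028507445), array([0.70710678, 0.70710678, 0.        , 0.        ]))
(np.float64(0.6640135166852732), array([0.51219845, 0.85886713, 0.        , 0.        ]))
wide (np.float64(0.9960688905989381), array([0.25881905, 0.96592583, 0.        , 0.        ]))
(np.float64(0.6369412045933275), array([0.14453544, 0.98949962, 0.        , 0.        ]))
small (np.float64(1.1763775112477273), array([0.38268343, 0.92387953, 0.        , 0.        ]))
(np.float64(0.6369412045933275), array([0.14453544, 0.98949962, 0.        , 0.        ]))
cup (np.float64(1.4312173365556768), array([ 1.00000000e+00, -9.18485099e-17,  0.00000000e+00,  0.00000000e+00]))
(np.float64(1.1199927288851788), array([ 1.00000000e+00, -9.18485099e-17,  0.00000000e+00,  0.00000000e+00]))
3.0
```

View pics/w1.png

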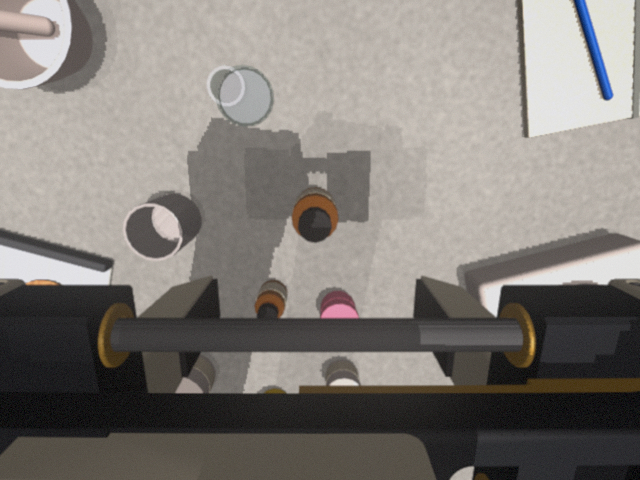

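The wrist view shows the tall bottle's cap at (315,224), the cup's rim at (153,231) and the flask's foot at (245,95).

Run:
```python
from h import *
c={k:(np.array(v)) for k,v in __import__("json").load(open("w1.json")).items()}
print(c["eye"],loc(c,(315,224),.088),loc(c,(153,231),.06),loc(c,(245,95),0.))
```

```text
[ 0.73573211 -0.05976071  0.38930241] [ 0.66401955 -0.05873414] [0.65029247 0.09224361] [0.77500165 0.01156181]
```

Both agree with the first estimate, so I'll carry the tall bottle.

```bash
sed -i 's/tall=(.663,-.062,.046/tall=(.663,-.061,.046/; s/cup=(.649,.085/cup=(.649,.087/' h.py
python3 - <<'E'
from h import *
pick("tall")
go(*DST["tall"][:2],DST["tall"][3],low=.035)
place("tall")
x,y=.50,.29
go(.50,.30,DST["tall"][3]); c=viewer.get_calibration("wrist"); cv2.imwrite("pics/w2.png",viewer.get_image("wrist")[:,:,::-1])
import json; json.dump({k:np.array(v).tolist() for k,v in c.items()},open("w2.json","w"))
E
```

```text
tall gap 0.0434
lifted gap 0.0434 [-0.1  0.2 -1.1]
tcp [0.5731 0.3471 0.0374] F [-0.7  0.9 -1.9]
t 14.6083
```

View pics/w2.png

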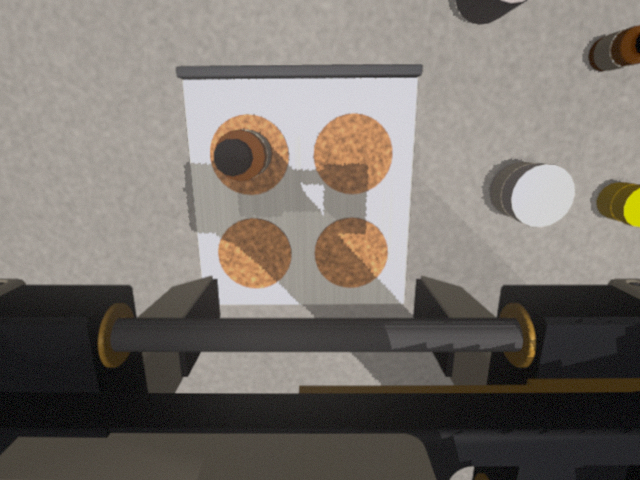

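The tall bottle stands on the back left pad, with its cap at (234,157). The pad centres read (249,154), (353,153), (255,253) and (351,253), and the wide pot's lid (541,196).

Run:
```python
from h import *
c={k:(np.array(v)) for k,v in __import__("json").load(open("w2.json")).items()}
for n,p,z in (("cap",(234,157),.097),("BL",(249,154),.009),("BR",(353,153),.009),("FL",(255,253),.009),("FR",(351,253),.009),("wide",(541,196),.05)): print(n,loc(c,p,z).round(4))
```

```text
cap [0.5721 0.3454]
BL [0.5715 0.3497]
BR [0.5423 0.2483]
FL [0.4701 0.3785]
FR [0.4401 0.2781]
wide [0.4571 0.0928]
```

Everything agrees within 4 mm, so I'll continue with the short bottle and the wide pot.

```bash
sed -i 's/wide=(.460,.087/wide=(.459,.089/; s/(.543,.247,.009/(.543,.248,.009/; s/(.473,.377,/(.472,.378,/g' h.py
python3 - <<'E'
from h import *
pick("short"); place("short")
pick("wide"); place("wide")
go(.50,.30,t); c=viewer.get_calibration("wrist"); cv2.imwrite("pics/w3.png",viewer.get_image("wrist")[:,:,::-1])
import json; json.dump({k:np.array(v).tolist() for k,v in c.items()},open("w3.json","w"))
E
```

```text
short gap 0.0314
lifted gap 0.0313 [-0.3 -0.6 -0.9]
tcp [0.5432 0.2481 0.0175] F [-0.5 -1.2 -0.2]
t 27.7917
wide gap 0.0595
lifted gap 0.0597 [ 0.6 -0.6 -1.6]
tcp [0.4722 0.3781 0.0194] F [ 1.2  0.  -0.7]
t 39.35
```

View pics/w3.png

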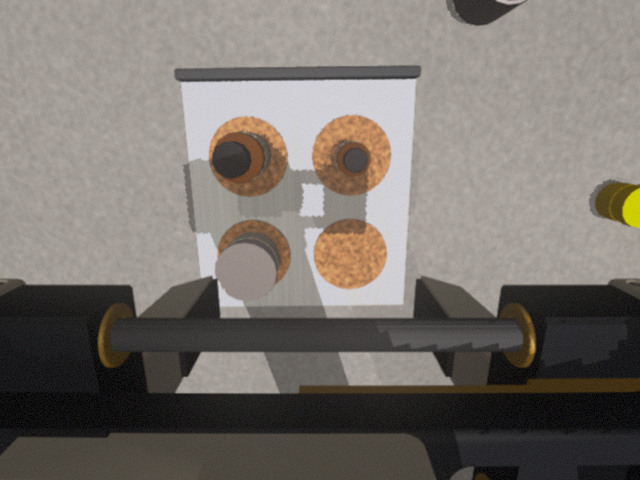

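The short bottle's cap is at (355,160), the wide pot's lid centre at (246,269) and the tall cap at (231,160). All stand centred. I'll check the wide pot's lid before stacking, then do the small pot and the cup.

Run:
```python
from h import *
c={k:(np.array(v)) for k,v in __import__("json").load(open("w3.json")).items()}
w=loc(c,(246,269),.059); print("wide",w,"short",loc(c,(355,160),.069),"tall",loc(c,(231,160),.097))
pick("small")
if np.hypot(*(w-[.472,.378]))<.006: place("small"); pick("cup"); place("cup")
go(.5,.05,90)
for n in ("scene","side"): cv2.imwrite(f"pics/{n}1.png",viewer.get_image(n)[:,:,::-1])
a=cv2.imread("pics/scene1.png")[140:400,90:480]; cv2.imwrite("pics/sc1.png",cv2.resize(a,None,fx=2,fy=2,interpolation=cv2.INTER_CUBIC))
a=cv2.imread("pics/side1.png")[110:430,170:470]; cv2.imwrite("pics/sd1.png",cv2.resize(a,None,fx=1.8,fy=1.8,interpolation=cv2.INTER_CUBIC))
```

```text
wide [0.471788   0.37759894] short [0.54138589 0.25131785] tall [0.57203352 0.34655438]
small gap 0.0419
lifted gap 0.0418 [ 0.5 -0.7 -0.8]
tcp [0.4722 0.3781 0.0654] F [ 0.2  0.6 -0.6]
t 52.5417
cup gap 0.0556
lifted gap 0.0555 [-0.1  0.6 -1.3]
tcp [ 0.5471 -0.3261  0.0794] F [-0.4  0.2 -0.5]
t 64.1667
```

View pics/sc1.png

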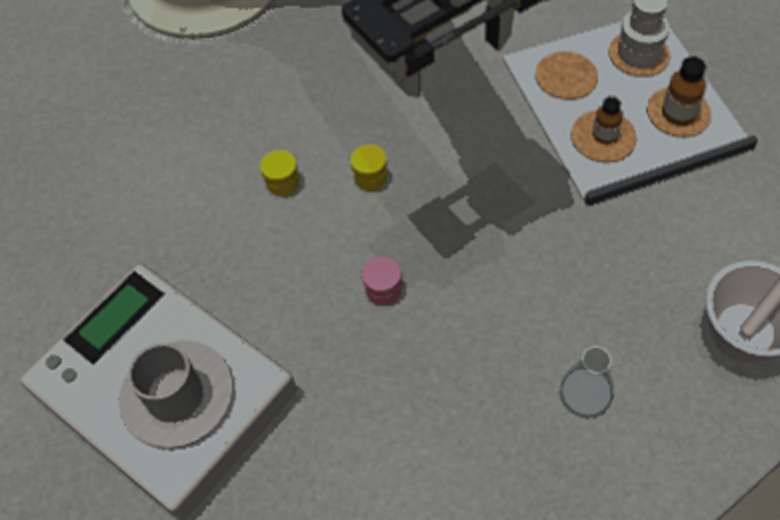

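View pics/sd1.png

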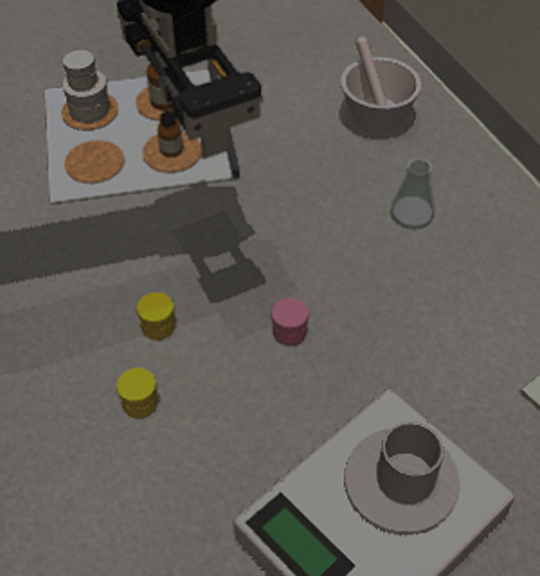

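All five stand in place: the cup's rim is at sc (161,370) / sd (412,445) and the small pot's lid at sc (649,6) / sd (79,61). The flask has not moved. One numeric check, then I'll hand in.

Run:
```python
from h import *
A=viewer.get_calibration("scene");B=viewer.get_calibration("side")
for n,a,b,z,g in (("cup",(161,370),(412,445),.122,(.547,-.326)),("small",(649,6),(79,61),.099,(.472,.378))):
    m=(loc(A,(90+a[0]/2-.25,140+a[1]/2-.25),z)+loc(B,(170+b[0]/1.8-.25,110+b[1]/1.8-.25),z))/2
    e=np.hypot(*(m-g)); print(n,m.round(4),e.round(4))
    assert e<.008
manip.sleep(.5); print(manip.hand_in())
```

```text
cup [ 0.5502 -0.3247] 0.0034
small [0.4723 0.3715] 0.0065
the job is handed in; nothing more can be done
None
```

All five pieces are set out as asked, released and upright, measured within about 7 mm of their centres; the flask did not visibly move, and I handed the job in at about 65 s (the result was not reported back).

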